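# Turn the rinsed measuring beakers upside down on the drip tray

## Robot

A 6-joint arm with a two-finger parallel gripper is mounted at the origin on the work surface. World frame = base frame: x ahead of the robot, y to its left, z up, the work surface at z = 0. Lengths are in m, angles in degrees, forces in N, time in s.
With the tool pointing down it reaches from about 0.4 to 0.825 m from the base axis. Payload 7 kg.
Tool frame: the origin (TCP) lies midway between the tips of the shut fingers; the grasp point (between the pads) lies 19 mm behind it (r.grip_point_offset is the z of the grasp point in the tool frame, in m); z points along the fingers, y is the line along which they close (so a half turn about z gives the same grasp; the last joint's range is limited). The gripper opens to 88 mm and grips with 3 to 60 N. Pads are 19 mm wide; open, the fingers measure 130 mm over their backs; the gripper's body (78 mm by 193 mm) begins 47 mm behind the grasp point.
Start: joints at [-53.05, 20.546, 0.682, 0, -70.136, -16.507], TCP at [0.236, -0.632, 0.194] pointing down, gripper open.
Joint ranges: [-176.03, 176.03], [-82.01, 121.73], [-58.28, 71.71], [-173.87, 95.51], [-174.79, -0.11], [-173.66, 173.66]. Speed limits (degrees/s): [136.94, 136.94, 172.46, 180, 180, 180].

## Interface

Orientations are given as [roll, pitch, yaw] about the fixed x, y, z axes, in that order (R = Rz(yaw) Ry(pitch) Rx(roll)).
In Python, from plant import r, viewer, recognise, outline_of, pinpoint gives the robot as it stands.
- The arm moves only by the tool move_arm, never from a script. Its argument "targets" is a list of rows, each a list of 2 entries, a list of its own where there are three numbers: the shift along the tool's x, y, z in cm, then the turn, a rotation vector about the tool's x, y, z in rad. A call has 1 to 5 rows; each row is the pose to reach, as a shift and turn from the pose commanded when the call began, along the tool's axes at that moment; what a row does not reach only later rows make up. A row lasts 1/8 s, in which the tool goes at most 62.5 mm and 10.7 degrees, less where a joint would pass 70% of its speed; a pose out of reach is approached as far as the arm can. A call with a gripper value outside its range is refused whole. "jaw" is the finger opening in cm, from 0 to 8.76, set as the call begins (left out, the last holds). The fingers move at their own pace and stop on an object; "squeeze" is the grip in N (left out, the last holds). Time passes only in rows, so rows that repeat a pose let the fingers close. It gives the time, the measured TCP pose, the force, the opening and the grip force at its end, in the units of the state.
- r.get_state(): the state, without advancing time (a new reading comes with each control period).
- viewer.capture(name): name is "scene" or "top" or "wrist"; returns a dict with "image" (420x560x3 uint8, blue, green, red), "intrinsics" (3x3 intrinsics, pixels), "D" ([k1, k2, p1, p2, k3] as OpenCV has them; the pictures are not rectified), "camera_from_world" (4x4, takes a point from world to camera coordinates). Camera axes: x right, y up, looking along -z (the intrinsics and any distortion apply to the point x, -y, -z); pixel columns grow to the right and rows downward; lengths in m; the calibration is good to about 2 mm. A picture is of the moment at which its call begins. There is no depth.
- r.close_job(): hands the job in; it is judged then, once.
Trained networks look in the newest picture that a camera, given by its name, has taken for a name from the list of things; names that differ only in an ending like _2 or _b are one class to them, and where a whole thing is asked for, a point or a joint stands for the part that bears it (a point fixed in the world has none). Each returns a list of dicts, best first, with "score" (0 to 1); they miss things now and then, are a little off and sometimes report something else, mostly with a low value. They report only what shows in the picture. A call takes as long as a camera call. They do not tell look-alikes from the thing itself.
- recognise(label, camera): "box" ([left, top, right, bottom] in pixels, round what is visible of it).
- outline_of(label, camera): "mask" (420x560 bool, what is visible of it) and "box" ([left, top, right, bottom] in pixels, round what is visible of it).
- pinpoint(label, camera): "location" ([row, column] in pixels: a listed point, or the origin of a listed thing).
The state is a dict: "time_s": time; "joints": joint angles; "qd": joint speeds; "joint_torque": joint torques, N m; "tcp_pos": TCP position; "eef_rot": TCP orientation; "contact_force": force on the tool from outside, world axes, zero at the start; "moment": the same for the moment, N m; "gripper_width": finger opening in m; "gripper_force": force on a finger pad.
Only numpy, scipy, OpenCV 4.12 (cv2) and the standard library are available. Lean on these libraries where they do the work, as an engineer would, in place of code of your own. Each camera call takes 0.05 s, during which the arm holds its last target. There are 200 camera calls.

## Task

Both measuring beakers have just been rinsed and stand right way up on the shop counter. Turn each one upside down and stand it squarely on its rim inside the steel drip tray so that it drains, the two side by side and not nested one in the other. Set them down rather than dropping them, and leave the bottle, the tape roll and the tap carton where they are.

Things in the scene. Friction and masses are not known exactly. Their poses are not given: they have to be found in the camera images.
- beaker_large: Large white plastic beaker, square, open-topped, 85 g: 115 mm tall, 58 mm wide at the foot, 64 mm under the rim, a bead 68 mm wide and 5 mm deep round the rim, walls and floor 3 mm. Four like faces (one has grey graduations); lies still on any of them. Origin: centre of the foot's underside; z from foot to mouth (up at the start), x, y square to the faces. Starts upright on the counter.
- beaker_small: Small measuring beaker of the same set and shape, about 55 g: 90 mm tall; 46 mm wide at the foot, 51 mm under the rim, bead 55 mm wide (5 mm deep); walls and floor 3 mm. Origin and axes as for the large one. Starts upright on the counter.
- tray: Stainless drip tray fixed to the counter: outside 210 mm along its x, 320 mm along its y, with a rim wall 14 mm high and 3 mm thick, and a ribbed floor. Origin at the centre of its underside, on the counter; z up.
- tray_ribs (a point): Middle of the tray, 6 mm above the counter, level with the tops of the ribs on which the beakers are to stand (ribs run along the tray's x, 14.5 mm apart). Axes as the tray's.
- beaker_large_rim (a point): Centre of the large beaker's mouth, level with its rim (115 mm along z from its origin).
- beaker_small_rim (a point): Centre of the small beaker's mouth, level with its rim (90 mm along z from its origin).
- cleaner: Bystander: closed bottle of pink cleaner, 76 mm across, 220 mm tall, standing; origin at the centre of its underside.
- tape: Bystander: roll of yellow tape lying flat, 104 mm across, 24 mm high; origin at the centre of its underside.
- carton: Bystander: closed tap carton, white with a blue band, 100 x 170 x 62 mm high (its x, y, z), lying flat; origin at the centre of its underside.
Things that resemble listed ones, but are neither listed nor needed, are in the scene too. Leave any orange look-alike of the beaker_large alone.

How it is judged (in metres and radians):
At the end, for the whole second after the job is handed in: Both beakers stand at rest mouth down (within 4 degrees) in the drip tray, rims within 3 mm of the rib tops, wholly inside its rim wall (mouth centres within 80 mm of its middle along its x, 135 mm along its y) and side by side, mouth centres over 55 mm apart (angle between each of beaker_large, beaker_small's own z axis and vertical above 3.07 rad and z of beaker_large_rim in the frame of tray_ribs between -0.003 and 0.003 m and z of beaker_small_rim in the frame of tray_ribs between -0.003 and 0.003 m and x of beaker_large_rim in the frame of tray_ribs between -0.08 and 0.08 m and y of beaker_large_rim in the frame of tray_ribs between -0.135 and 0.135 m and x of beaker_small_rim in the frame of tray_ribs between -0.08 and 0.08 m and y of beaker_small_rim in the frame of tray_ribs between -0.135 and 0.135 m and horizontal distance between beaker_large_rim and beaker_small_rim above 0.055 m and linear speed of each of beaker_large, beaker_small below 0.02 m/s); the robot touches nothing.
It fails at once if the large beaker is dropped (falling freely faster than 0.6 m/s, as after about 20 mm of fall) (contact force between beaker_large and anything else below 0.02 N and linear speed of beaker_large above 0.6 m/s).
It fails at once if the small beaker is dropped (falling freely faster than 0.6 m/s, as after about 20 mm of fall) (contact force between beaker_small and anything else below 0.02 N and linear speed of beaker_small above 0.6 m/s).
It fails at once if the bottle, the tape roll or the carton is moved by more than 30 mm (distance of any of cleaner, tape, carton from where it was at the start of the episode above 0.03 m).
It also fails if it takes over 72 s, if anything falls off the work surface, if the arm or the gripper's body presses on something with over 40 N, if the wrist force passes 120 N, or if a joint passes its speed limit or range.

## Working session

There is one attempt and no reset: what is moved stays moved. The work goes in short steps, Python scripts to look and compute and a tool call to move; the robot and the scene stay as the last step left them, time stands still between calls to the robot, and variables do not carry over. Pictures are saved under pics/ and viewed, at most 10 in all, crops included, and the job is handed in when it is done.

Besides the shell and the picture viewer there is one more tool, called after "Call:" as name([rows], argument=value, ...), one row to a line, values as JSON. move_arm: Moves the arm, as the interface text tells. Its arguments: {"type":"object","properties":{"targets":{"type":"array","items":{"type":"array"}},"jaw":{"type":"number"},"squeeze":{"type":"number"}},"required":["targets"]}

```bash
ls; mkdir -p pics; cat > h.py <<'E'
import numpy as np, cv2
from scipy.spatial.transform import Rotation as Ro
from plant import r, viewer, recognise, outline_of, pinpoint
def ray(c,row,col):
    p=cv2.undistortPoints(np.array([[[col,row]]],float),np.array(c["intrinsics"]),np.array(c["D"]))[0,0]
    T=np.linalg.inv(c["camera_from_world"]); d=T[:3,:3]@np.array([p[0],-p[1],-1.]); return T[:3,3],d
def onz(c,row,col,z):
    o,d=ray(c,row,col); return o+d*(z-o[2])/d[2]
def proj(c,P):
    P=np.atleast_2d(P); T=np.array(c["camera_from_world"]); q=(T[:3,:3]@P.T).T+T[:3,3]; q=q*[1,-1,-1]
    return cv2.projectPoints(q,np.zeros(3),np.zeros(3),np.array(c["intrinsics"]),np.array(c["D"]))[0][:,0]
def tri(c1,p1,c2,p2):
    A=[];b=[]
    for c,p in((c1,p1),(c2,p2)):
        o,d=ray(c,*p); d=d/np.linalg.norm(d); M=np.eye(3)-np.outer(d,d); A.append(M); b.append(M@o)
    return np.linalg.lstsq(np.vstack(A),np.hstack(b),rcond=None)[0]
E
python3 - <<'E'
from h import *
print(r.get_state())
cs={n:viewer.capture(n) for n in("scene","top")}
for n,c in cs.items(): cv2.imwrite(f"pics/{n}0.png",c["image"])
for l in("beaker_large","beaker_small","tray","cleaner","tape","carton","beaker_large_rim","beaker_small_rim"):
  for n,c in cs.items():
    print(l,n,[(round(d["score"],2),[round(v) for v in d["location"]]) for d in pinpoint(l,n)[:4]], [(round(d["score"],2),[round(v) for v in d["box"]]) for d in recognise(l,n)[:4]] if "rim" not in l else "")
E
```

```text
pics
{'time_s': 0.0, 'joints': array([-5.30506822e+01,  2.05894891e+01,  6.34069062e-01, -2.07720655e-02,
       -7.01361234e+01, -1.65076075e+01]), 'qd': array([ 0.02263692, -0.05435212, -0.06284278, -0.02249811, -0.04247631,
       -0.07609889]), 'joint_torque': array([ 1.41250261e-03, -5.82724857e+01,  2.93059909e+01,  6.99716270e+00,
        6.90697329e-03, -1.72044456e-04]), 'tcp_pos': array([ 0.2355378 , -0.63198929,  0.19274489]), 'eef_rot': array([ 1.79906681e+02, -7.29163275e-03, -1.59565357e+02]), 'contact_force': array([ 0.2768064 , -0.07144074, -0.01637104]), 'moment': array([ 0.00130576,  0.02013397, -0.00985445]), 'gripper_force': 0.0, 'gripper_width': 0.0880060376740513}
beaker_large scene [(0.79, [178, 394]), (0.65, [241, 386]), (0.56, [215, 364])] [(0.92, [354, 180, 386, 219]), (0.7, [374, 204, 414, 254]), (0.58, [386, 148, 409, 186])]
beaker_large top [(0.93, [193, 197]), (0.72, [220, 144]), (0.52, [227, 236])] [(0.84, [182, 171, 209, 202]), (0.67, [197, 133, 220, 161]), (0.59, [124, 198, 156, 225])]
beaker_small scene [(0.68, [205, 309])] [(0.86, [296, 178, 320, 21
[... 304 characters left out ...]
106]), (0.25, [213, 365])] [(0.72, [298, 177, 316, 210]), (0.57, [79, 183, 121, 255])]
cleaner top [(0.6, [275, 416])] []
tape scene [(0.76, [279, 304])] [(0.87, [286, 256, 329, 291])]
tape top [(0.57, [162, 292])] [(0.84, [278, 147, 308, 172]), (0.55, [409, 260, 428, 268])]
carton scene [(0.81, [157, 349])] [(0.74, [327, 131, 378, 172])]
carton top [(0.81, [268, 156])] [(0.88, [119, 246, 180, 293]), (0.64, [184, 178, 213, 208]), (0.27, [283, 167, 389, 246])]
beaker_large_rim scene [(0.79, [216, 396]), (0.75, [187, 371])] 
beaker_large_rim top [(0.81, [189, 198]), (0.74, [210, 133]), (0.72, [146, 205])] 
beaker_small_rim scene [(0.85, [180, 307]), (0.47, [187, 368])] 
beaker_small_rim top []
```

```bash
python3 - <<'E'
import cv2
a=cv2.imread("pics/scene0.png");b=cv2.imread("pics/top0.png")
cv2.imwrite("pics/s1.png",cv2.resize(a[110:330,60:460],(800,440),interpolation=cv2.INTER_CUBIC))
cv2.imwrite("pics/t1.png",cv2.resize(b[100:330,90:440],(800,526),interpolation=cv2.INTER_CUBIC))
E
```

```text
(no output)
```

View pics/s1.png

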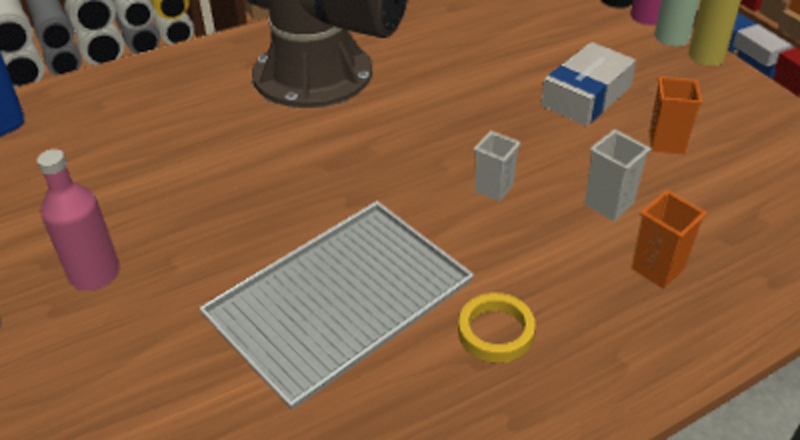

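View pics/t1.png

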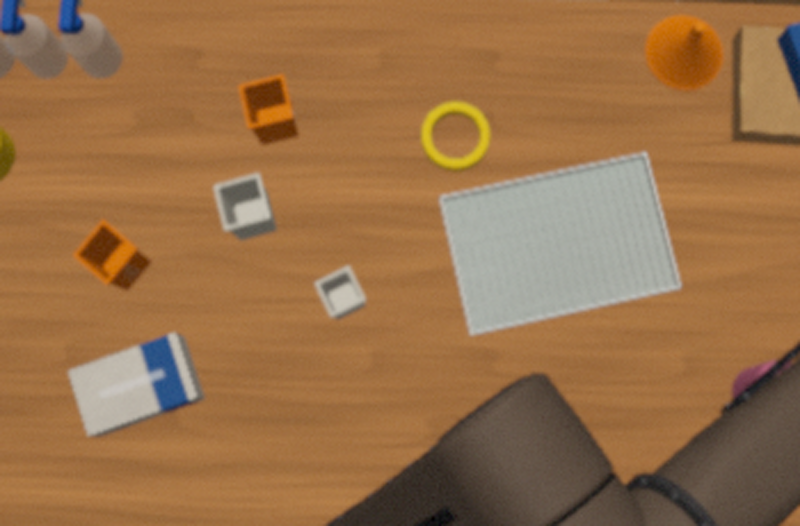

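The scene shows two orange look-alikes at (397,166) and (395,229), with the large white beaker at (369,198) and the small white one at (308,193). In the top view these are orange (208,147) and (138,211), white large (197,189), and small (239,228). The white ones fit the description. Next I'll fit their poses to the masks.

```bash
cat >> h.py <<'E'
from scipy.optimize import minimize
def box(ws,hs,sy=None):
    return np.array([[sx*w/2,s*(w if sy is None else sy)/2,z] for w,z in zip(ws,hs) for sx in(-1,1) for s in(-1,1)])
MOD={"beaker_large":box([.058,.064,.068,.068],[0,.110,.110,.115]),"beaker_small":box([.046,.051,.055,.055],[0,.085,.085,.09]),
 "tray":box([.21,.21],[0,.014],.32),"carton":box([.1,.1],[0,.062],.17)}
def fitmask(label,obs,x0):
    # obs: list of (cap,mask); x0: x,y,yaw
    M=MOD[label]
    def f(v):
        R=Ro.from_euler("z",v[2]).as_matrix(); P=M@R.T+[v[0],v[1],0]; s=0
        for c,m in obs:
            h=cv2.convexHull(proj(c,P).astype(np.float32)); S=16
            im=np.zeros(m.shape,np.uint8); big=cv2.resize(im,None,fx=4,fy=4)
            cv2.fillConvexPoly(big,np.round((h[:,0]*4+1.5)*16).astype(np.int32),255,shift=4)
            im=cv2.resize(big,(m.shape[1],m.shape[0]),interpolation=cv2.INTER_AREA)/255.
            s+=1-np.minimum(im,m).sum()/np.maximum(im,m).sum()
        return s/len(obs)
    best=None
    for a in np.arange(0,180 if label in("tray","carton") else 90,15):
        v0=np.array([x0[0],x0[1],np.radians(a)])
        q=minimize(f,v0,method="Nelder-Mead",options=dict(initial_simplex=v0+np.array([[0,0,0],[.02,0,0],[0,.02,0],[0,0,.2]]),maxiter=120))
        if best is None or q.fun<best.fun: best=q
    return best.x,best.fun
def near(label,cam,col,row):
    return min(outline_of(label,cam) or [dict(box=[0,0,0,0],mask=None)],key=lambda d:np.hypot((d["box"][0]+d["box"][2])/2-col,(d["box"][1]+d["box"][3])/2-row))
E
python3 - <<'E'
from h import *
cs={n:viewer.capture(n) for n in("scene","top")}
c=[]
for l,s,t in(("beaker_large",(369,198),(196,190)),("beaker_small",(308,193),(239,228)),("tray",(227,261),(336,207)),("carton",(352,150),(148,268))):
    o={n:near(l,n,*p) for n,p in(("scene",s),("top",t))}
    obs=[(cs[n],d["mask"].astype(float)) for n,d in o.items() if d["mask"] is not None]
    print(l,[(n,np.round(d["box"])) for n,d in o.items()])
    x0=onz(cs["top"],t[1],t[0],.05)
    for ob in [obs]+[[a] for a in obs]:
        v,e=fitmask(l,ob,x0); print(np.round(v[:2],4),np.degrees(v[2]).round(1),round(e,3))
for l,p in(("tape",(160,290)),("cleaner",(275,416))): print(l,onz(cs["top"],*p,0.02))
print(tri(cs["scene"],(244,106),cs["top"],(275,416)))
for p in((166,397),(229,395)): print("orange",onz(cs["scene"],*p,.06))
a,b=cs["scene"]["image"],cs["top"]["image"]
cv2.imwrite("pics/crop2.png",np.hstack([cv2.resize(a[160:240,290:390],(500,400)),cv2.resize(b[160:250,180:250],(300,400))]))
E
```

```text
beaker_large [('scene', array([355., 180., 383., 217.])), ('top', array([183., 174., 210., 204.]))]
[0.5893 0.2631] 20.6 0.099
[0.5869 0.2657] 112.1 0.07
[0.589  0.2625] 19.9 0.114
beaker_small [('scene', array([298., 176., 322., 209.])), ('top', array([230., 219., 249., 239.]))]
[0.4667 0.1182] 119.5 0.104
[0.4613 0.1237] 34.0 0.059
[0.4673 0.118 ] 27.8 0.066
tray [('scene', array([160., 213., 297., 314.])), ('top', array([283., 168., 388., 244.]))]
[ 0.554  -0.2004] 193.5 0.045
[ 0.5487 -0.1978] 13.2 0.027
[ 0.5568 -0.2028] 193.3 0.019
carton [('scene', array([330., 132., 378., 173.])), ('top', array([125., 245., 177., 292.]))]
[0.3266 0.4227] 200.6 0.051
[0.3229 0.4267] 200.9 0.036
[0.3282 0.4222] 20.8 0.035
tape [ 0.71229894 -0.04683426  0.02      ]
cleaner [ 0.31891248 -0.47852324  0.02      ]
[ 0.31901385 -0.49090833 -0.00427495]
orange [0.50381275 0.47068807 0.06      ]
orange [0.73587457 0.24633465 0.06      ]
```

View pics/crop2.png

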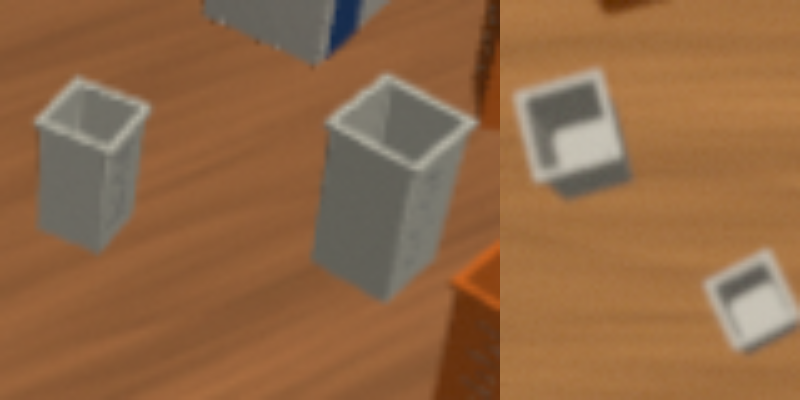

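The crop confirms two plain white/grey beakers, with grey graduations on one face. The orange ones stay out of it. I'll refine the poses with a colour segmentation, since the mask fits from the two cameras disagree by about 5 mm.

```bash
cat >> h.py <<'E'
def seg(c,col,row,half=60):
    im=c["image"]; s=cv2.cvtColor(cv2.GaussianBlur(im,(0,0),.6),cv2.COLOR_BGR2HSV)[...,1]
    th=cv2.threshold(s,70,1,cv2.THRESH_BINARY_INV)[1]
    n,lab=cv2.connectedComponents(th,connectivity=4)
    w=lab[row-3:row+4,col-3:col+4]; w=w[w>0]; k=np.bincount(w).argmax()
    m=(lab==k).astype(np.uint8); cs,_=cv2.findContours(m,cv2.RETR_EXTERNAL,cv2.CHAIN_APPROX_NONE)
    return cv2.drawContours(m,cs,-1,1,-1).astype(float)
E
python3 - <<'E'
from h import *
cs={n:viewer.capture(n) for n in("scene","top")}
for l,s,t,x0 in(("beaker_large",(369,198),(196,190),(.588,.264)),("beaker_small",(308,193),(239,228),(.466,.119)),("tray",(227,261),(336,207),(.554,-.2))):
    obs=[(cs[n],seg(cs[n],*p)) for n,p in(("scene",s),("top",t))]
    print(l,[o[1].sum() for o in obs])
    for ob in [obs]+[[a] for a in obs]:
        v,e=fitmask(l,ob,x0); print(np.round(v[:2],4),np.degrees(v[2]).round(1),round(e,3))
E
```

```text
beaker_large [np.float64(958.0), np.float64(530.0)]
[0.5886 0.263 ] 19.5 0.107
[0.5833 0.2677] 114.1 0.064
[0.591  0.2636] 107.6 0.084
beaker_small [np.float64(569.0), np.float64(306.0)]
[0.4649 0.1208] 32.0 0.119
[0.4602 0.1245] 37.5 0.063
[0.4666 0.1204] 27.9 0.079
tray [np.float64(6977.0), np.float64(5901.0)]
[ 0.5517 -0.1993] 13.2 0.043
[ 0.549 -0.198] 193.4 0.02
[ 0.5558 -0.201 ] 13.3 0.04
```

Call:
move_arm([
  [[0, 0, -6], [0, 0, 0]],
  [[0, 0, -12], [0, 0, 0]],
  [[-5.2, 3, -12], [0, 0, 0]],
  [[-10.4, 6, -12], [0, 0, 0]],
  [[-15.6, 9, -12], [0, 0, 0]],
], jaw=8.76, squeeze=12)

```text
time_s: 2.72
tcp_pos: [0.3513, -0.4923, 0.3138]
eef_rot: [-180.0, 0.0, -159.6]
contact_force: [0.7, -1.2, -0.5]
gripper_width: 0.0876
gripper_force: 0.0
```

Call:
move_arm([
  [[-5.2, 3, 0], [0, 0, 0]],
  [[-10.4, 6, 0], [0, 0, 0]],
  [[-15.6, 9, 0], [0, 0, 0]],
  [[-20.8, 12, 0], [0, 0, 0]],
  [[-26, 15, 0], [0, 0, 0]],
])

```text
time_s: 3.35
tcp_pos: [0.5427, -0.2606, 0.314]
eef_rot: [-180.0, 0.0, -159.5]
contact_force: [0.9, -0.8, 0.4]
gripper_width: 0.0876
gripper_force: 0.0
```

Call:
move_arm([
  [[-0.9, 5.6, 0.2], [0, 0, -0.18]],
  [[-1.8, 11.2, 0.4], [0, 0, -0.36]],
  [[-2.7, 16.8, 0.6], [0, 0, -0.54]],
  [[-3.6, 22.4, 0.8], [0, 0, -0.72]],
  [[-4.5, 28, 1], [0, 0, -0.9]],
])

```text
time_s: 3.98
tcp_pos: [0.4854, 0.0174, 0.3039]
eef_rot: [-180.0, 0.0, -107.7]
contact_force: [1.0, 0.2, -0.1]
gripper_width: 0.0877
gripper_force: 0.0
```

```bash
cat >> h.py <<'E'
def toolR(az,tilt):
    # closing axis azimuth az; tilt>0: tool z leans toward the right (tool x)
    u=np.array([np.cos(np.radians(az)),np.sin(np.radians(az)),0]); R=np.column_stack([np.cross(-u,[0,0,-1.]),-u,[0,0,-1.]])
    return R@Ro.from_euler("y",tilt,degrees=True).as_matrix()
def cur():
    s=r.get_state(); return s["tcp_pos"],Ro.from_euler("xyz",s["eef_rot"],degrees=True).as_matrix(),s
def goto(p,az,tilt,grip=True,frm=None):
    # p: grasp point wanted; prints shift (cm), turn (rad) from the present pose or frm=(pos,R); returns (pos,R)
    R=toolR(az,tilt); p=np.array(p,float)+(R[:,2]*.019 if grip else 0)
    p0,R0=frm if frm else cur()[:2]
    sh=R0.T@(p-p0)*100; rv=Ro.from_matrix(R0.T@R).as_rotvec()
    print("shift",sh.round(2).tolist(),"turn",rv.round(3).tolist(),"rows>=",round(max(np.linalg.norm(sh)/6.25,np.linalg.norm(rv)/.187),1)); return p,R
E
python3 - <<'E'
from h import *
p,R,s=cur(); print(s["time_s"],p.round(4),s["eef_rot"].round(2),s["joints"].round(1))
goto([.465,.12,.30],29,0,False)
E
```

```text
3.975 [0.4854 0.0174 0.3039] [-1.7996e+02  3.0000e-02 -1.0765e+02] [ 25.3  -0.9 -11.6   0.  -79.3 -43. ]
shift [-9.15, 5.06, 0.4] turn [-0.001, 0.0, -0.814] rows>= 4.4
```

Call:
move_arm([
  [[-1.9, 1, 0], [0, 0, -0.17]],
  [[-3.8, 2, 0], [0, 0, -0.34]],
  [[-5.7, 3, 0], [0, 0, -0.51]],
  [[-7.6, 4, 0], [0, 0, -0.67]],
  [[-9.2, 5.1, 0], [0, 0, -0.814]],
])

```text
time_s: 4.6
tcp_pos: [0.4658, 0.1198, 0.3038]
eef_rot: [-180.0, 0.0, -61.1]
contact_force: [-0.2, -0.5, -0.6]
gripper_width: 0.0875
gripper_force: 0.0
```

```bash
python3 - <<'E'
from h import *
p,R,s=cur(); print(p.round(4),s["eef_rot"].round(2),s["joints"].round(1))
c=viewer.capture("wrist"); im=c["image"].copy()
for l,q in(("beaker_small",(.465,.12,29)),("beaker_large",(.588,.264,20))):
    M=MOD[l]@Ro.from_euler("z",q[2],degrees=True).as_matrix().T+[q[0],q[1],0]
    for k,pt in enumerate(proj(c,M)): cv2.circle(im,tuple(np.round(pt).astype(int)),2,(0,255,0) if k<4 else (255,0,255),-1)
    print(l,[(round(d["score"],2),np.round(d["box"])) for d in recognise(l,"wrist")])
cv2.imwrite("pics/w1.png",im); T=np.linalg.inv(c["camera_from_world"]); print("cam in tool",(R.T@(T[:3,3]-p)).round(3))
E
```

```text
[0.4658 0.1198 0.3038] [-179.98    0.    -61.05] [ 37.9  -1.4 -12.   -0.  -79.4  -9. ]
beaker_small [(0.7, array([264., 141., 313., 196.]))]
beaker_large [(0.87, array([  0., 108.,  95., 185.])), (0.82, array([147., 335., 181., 386.])), (0.71, array([101., 176., 183., 261.]))]
cam in tool [ 0.084  0.    -0.192]
```

View pics/w1.png

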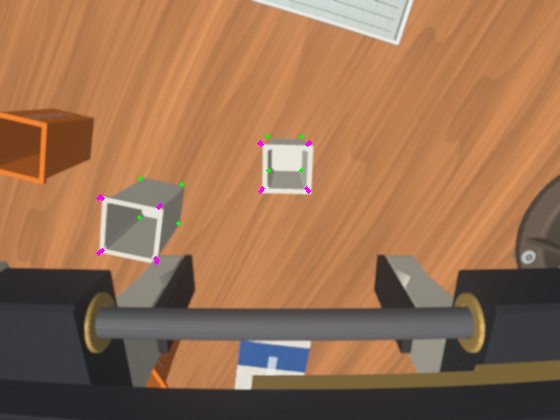

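The wrist view shows the small beaker's mouth at about (287,167) and the large one's at (131,230). The projected models land within a few pixels of both, so one fit will sharpen them.

```bash
python3 - <<'E'
from h import *
c=viewer.capture("wrist")
for l,p,x0 in(("beaker_small",(287,158),(.465,.12)),("beaker_large",(145,215),(.588,.264))):
    m=seg(c,*p); v,e=fitmask(l,[(c,m)],x0); print(l,m.sum(),v[:2].round(4),np.degrees(v[2]).round(1)%90,round(e,3))
    d=near(l,"wrist",*p); v,e=fitmask(l,[(c,d["mask"].astype(float))],x0); print(l,v[:2].round(4),np.degrees(v[2]).round(1)%90,round(e,3))
x,y=.467,.119
f=goto([x,y,.17],29,45); f2=goto([x,y,.047],29,45,frm=f)
E
```

```text
beaker_small 2656.0 [0.4615 0.1213] 28.200000000000003 0.032
beaker_small [0.4609 0.1207] 27.799999999999997 0.027
beaker_large 76439.0 [0.5854 0.2639] 16.700000000000003 0.93
beaker_large [0.5851 0.2628] 15.8 0.058
shift [1.36, -0.11, 14.72] turn [0.003, 0.785, -0.008] rows>= 4.2
shift [-8.7, 0.0, 8.7] turn [0.0, 0.0, 0.0] rows>= 2.0
```

Call:
move_arm([
  [[0.2, 0, 3], [0, 0.16, 0]],
  [[0.4, 0.1, 6], [0, 0.32, 0]],
  [[0.6, 0.2, 9], [0, 0.48, 0]],
  [[0.8, 0.2, 12], [0, 0.64, 0]],
  [[0.9, 0.2, 14.7], [0, 0.785, 0]],
])

```text
time_s: 5.52
tcp_pos: [0.4688, 0.1104, 0.1564]
eef_rot: [-179.8, -45.2, -61.5]
contact_force: [1.0, 1.1, -0.1]
gripper_width: 0.0874
gripper_force: 0.0
```

```bash
python3 - <<'E'
from h import *
p,R,s=cur(); print((p-.019*R[:,2]).round(4),s["eef_rot"].round(2),s["joints"].round(1))
goto([.462,.121,.045],28,45)
E
```

```text
[0.4623 0.1222 0.1698] [-179.76  -45.19  -61.5 ] [ 66.1  12.6 -47.   37.9 -67.  -64.2]
shift [-8.8, 0.15, 8.86] turn [-0.01, -0.003, 0.006] rows>= 2.0
```

Call:
move_arm([
  [[-3, 0, 3], [0, 0, 0]],
  [[-6, 0.1, 6], [0, 0, 0]],
  [[-8, 0.15, 8], [0, 0, 0]],
  [[-8.8, 0.15, 8.8], [0, 0, 0]],
  [[-8.8, 0.15, 8.8], [0, 0, 0]],
])

```text
time_s: 6.15
tcp_pos: [0.4675, 0.1091, 0.0323]
eef_rot: [180.0, -45.0, -61.4]
contact_force: [0.0, 0.2, 1.0]
gripper_width: 0.0879
gripper_force: 0.0
```

```bash
python3 - <<'E'
from h import *
p,R,s=cur(); print((p-.019*R[:,2]).round(4),s["eef_rot"].round(2),s["joints"].round(1),s["contact_force"])
f=(p,R)
f=goto([.462,.121,.12],28,45,frm=f); g=goto([.48,.09,.12],28,0,frm=f);g=goto([.48,.09,.12],28,-42.5,frm=g)
E
```

```text
[0.461  0.1209 0.0457] [179.97 -45.02 -61.39] [ 63.3  23.8 -54.8  47.3 -52.2 -78.1] [0.02035331 0.22892157 0.97725834]
shift [5.28, -0.07, -5.23] turn [-0.007, -0.0, 0.007] rows>= 1.2
shift [1.19, -0.13, 1.98] turn [-0.0, -0.785, 0.0] rows>= 4.2
shift [-1.28, 0.0, -0.5] turn [-0.0, -0.742, -0.0] rows>= 4.0
```

Call:
move_arm([
  [[0, 0, 0], [0, 0, 0]],
  [[0, 0, 0], [0, 0, 0]],
  [[0, 0, 0], [0, 0, 0]],
  [[0, 0, 0], [0, 0, 0]],
  [[0, 0, 0], [0, 0, 0]],
], jaw=3.5, squeeze=12)

```text
time_s: 6.78
tcp_pos: [0.4673, 0.1098, 0.0324]
eef_rot: [-180.0, -45.0, -61.4]
contact_force: [-0.1, 1.1, 1.4]
gripper_width: 0.0497
gripper_force: 12.1
```

```bash
cat >> h.py <<'E'
def path(wps,frm=None):
    # wps: list of (grasp point, az, tilt, rows); prints 5-row calls, each row relative to pose at call start
    p0,R0=frm if frm else cur()[:2]; P=[];g0=p0-.019*R0[:,2]; Rp=R0
    from scipy.spatial.transform import Slerp
    for g,az,t,n in wps:
        g=np.array(g,float); Rn=toolR(az,t); S=Slerp([0,1],Ro.from_matrix([Rp,Rn]))
        for k in range(1,n+1):
            R=S(k/n).as_matrix(); P.append((g0+(g-g0)*k/n+.019*R[:,2],R))
        g0,Rp=g,Rn
    last=(p0,R0)
    for i in range(0,len(P),5):
        ch=P[i:i+5]; b=last
        print([[ (b[1].T@(q-b[0])*100).round(1).tolist(), Ro.from_matrix(b[1].T@Q).as_rotvec().round(3).tolist()] for q,Q in ch])
        for q,Q in ch:
            d=np.linalg.norm(q-last[0])*100; a=np.linalg.norm(Ro.from_matrix(last[1].T@Q).as_rotvec())
            if d>6.25 or a>.187: print("FAST",d.round(2),a.round(3))
            last=(q,Q)
    return last
E
python3 - <<'E'
from h import *
p,R,s=cur(); print((p-.019*R[:,2]).round(4))
path([([.461,.121,.11],28,45,2),([.54,.04,.14],13,40,3),([.54,.04,.12],13,-42.1,9),([.54,.04,.06],13,-42.1,1)])
E
```

```text
[0.4609 0.1216 0.0459]
[[[2.3, 0.0, -2.3], [-0.004, 0.0, 0.004]], [[4.6, 0.0, -4.5], [-0.009, 0.001, 0.008]], [[7.8, -0.9, -2.6], [-0.067, -0.028, 0.072]], [[11.0, -1.8, -0.8], [-0.126, -0.057, 0.137]], [[14.2, -2.7, 1.0], [-0.185, -0.086, 0.201]]]
[[[-0.4, 0.0, 0.1], [-0.0, -0.159, 0.0]], [[-0.9, -0.0, 0.2], [-0.0, -0.318, 0.0]], [[-1.3, 0.0, 0.3], [0.0, -0.478, 0.0]], [[-1.7, 0.0, 0.3], [-0.0, -0.637, -0.0]], [[-2.1, 0.0, 0.3], [-0.0, -0.796, 0.0]]]
[[[-0.3, -0.0, 0.2], [0.0, -0.159, 0.0]], [[-0.6, -0.0, 0.3], [0.0, -0.318, 0.0]], [[-0.8, 0.0, 0.5], [-0.0, -0.478, 0.0]], [[-1.0, -0.0, 0.5], [-0.0, -0.637, 0.0]], [[-0.5, -0.0, 6.5], [0.0, -0.637, 0.0]]]
```

Call:
move_arm([
  [[2.3, 0, -2.3], [0, 0, 0]],
  [[4.6, 0, -4.5], [-0.01, 0, 0.01]],
  [[7.8, -0.9, -2.6], [-0.067, -0.028, 0.072]],
  [[11, -1.8, -0.8], [-0.126, -0.057, 0.137]],
  [[14.2, -2.7, 1], [-0.185, -0.086, 0.2]],
])

```text
time_s: 7.4
tcp_pos: [0.5431, 0.0275, 0.1259]
eef_rot: [179.9, -40.0, -77.0]
contact_force: [0.1, 1.2, -0.8]
gripper_width: 0.05
gripper_force: 12.1
```

Call:
move_arm([
  [[-0.4, 0, 0.1], [0, -0.159, 0]],
  [[-0.9, 0, 0.2], [0, -0.318, 0]],
  [[-1.3, 0, 0.3], [0, -0.478, 0]],
  [[-1.7, 0, 0.3], [0, -0.637, 0]],
  [[-2.1, 0, 0.3], [0, -0.796, 0]],
])

```text
time_s: 8.02
tcp_pos: [0.5393, 0.0428, 0.1104]
eef_rot: [-179.9, 5.9, -76.9]
contact_force: [0.2, -1.7, -0.8]
gripper_width: 0.0498
gripper_force: 12.2
```

Call:
move_arm([
  [[-0.3, 0, 0.2], [0, -0.159, 0]],
  [[-0.6, 0, 0.3], [0, -0.318, 0]],
  [[-0.8, 0, 0.5], [0, -0.478, 0]],
  [[-1, 0, 0.5], [0, -0.637, 0]],
  [[-0.8, 0, 3.5], [0, -0.637, 0]],
])

```text
time_s: 8.65
tcp_pos: [0.5377, 0.0501, 0.0743]
eef_rot: [179.9, 42.2, -77.3]
contact_force: [0.2, -0.1, -1.5]
gripper_width: 0.0496
gripper_force: 12.2
```

```bash
python3 - <<'E'
from h import *
p,R,s=cur(); print((p-.019*R[:,2]).round(4),s["eef_rot"].round(2),s["joints"].round(1),s["gripper_width"],s["contact_force"].round(2))
c=viewer.capture("scene"); cv2.imwrite("pics/s3.png",cv2.resize(c["image"][130:310,140:380],(800,600)))
path([([.54,.04,.028],13,-42.1,4)])
E
```

```text
[0.5405 0.0377 0.0884] [179.87  42.23 -77.34] [ -6.8  28.8  -2.6 -40.2 -78.9  34.9] 0.049644269316626535 [ 0.21 -0.1  -1.48]
[[[0.9, -0.1, 1.0], [0.001, 0.001, -0.002]], [[1.9, -0.1, 2.1], [0.002, 0.002, -0.004]], [[2.8, -0.2, 3.1], [0.002, 0.002, -0.006]], [[3.8, -0.3, 4.2], [0.003, 0.003, -0.008]]]
```

View pics/s3.png

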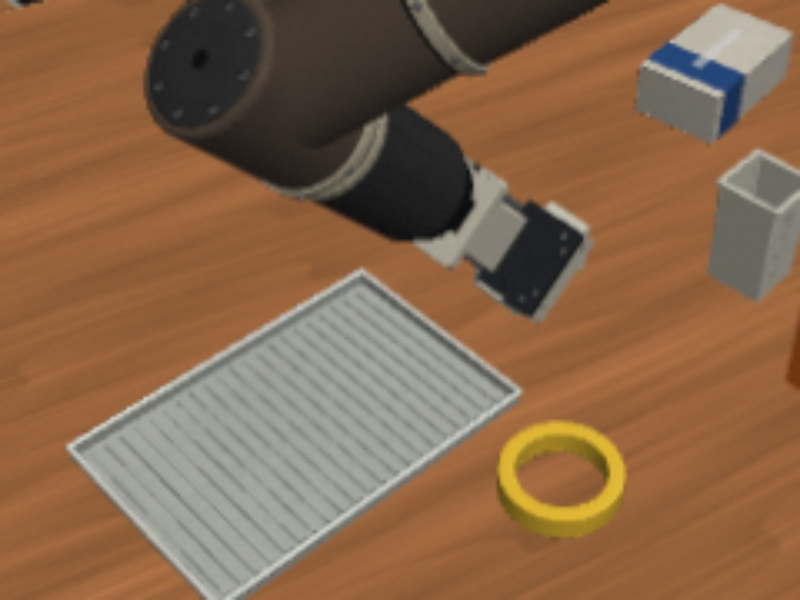

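The scene view shows the gripper tilted above the counter beside the tray at about (535,245), hiding the held beaker. The counter beneath is clear, so I'll lower.

Call:
move_arm([
  [[1.1, 0, 1.3], [0, 0, 0]],
  [[2.3, 0, 2.6], [0, 0, 0]],
  [[3.4, 0, 3.8], [0, 0, 0]],
  [[3.9, 0, 4.3], [0, 0, 0]],
  [[4.0, 0, 4.4], [0, 0, 0]],
])

```text
time_s: 9.32
tcp_pos: [0.5364, 0.0529, 0.0159]
eef_rot: [179.9, 42.1, -77.0]
contact_force: [0.6, 0.3, 0.6]
gripper_width: 0.0496
gripper_force: 12.2
```

```bash
python3 - <<'E'
from h import *
p,R,s=cur(); print((p-.019*R[:,2]).round(4),s["contact_force"].round(2),s["eef_rot"].round(1))
E
```

```text
[0.5393 0.0405 0.03  ] [0.62 0.27 0.59] [179.9  42.1 -77. ]
```

Call:
move_arm([
  [[0.13, 0, 0.15], [0, 0, 0]],
  [[0.2, 0, 0.22], [0, 0, 0]],
  [[0.27, 0, 0.3], [0, 0, 0]],
  [[0.3, 0, 0.33], [0, 0, 0]],
  [[0.3, 0, 0.33], [0, 0, 0]],
])

```text
time_s: 9.95
tcp_pos: [0.5368, 0.0527, 0.0129]
eef_rot: [180.0, 42.1, -76.9]
contact_force: [-1.5, -0.8, 6.2]
gripper_width: 0.0498
gripper_force: 12.3
```

Call:
move_arm([
  [[0, 0, 0], [0, 0, 0]],
  [[0, 0, 0], [0, 0, 0]],
  [[0, 0, 0], [0, 0, 0]],
  [[0, 0, -5], [0, 0, 0]],
  [[0, 0, -11], [0, 0, 0]],
], jaw=8.76)

```text
time_s: 10.58
tcp_pos: [0.5526, -0.0193, 0.0935]
eef_rot: [179.7, 42.1, -77.1]
contact_force: [1.2, -0.3, -0.7]
gripper_width: 0.0866
gripper_force: 0.0
```

```bash
python3 - <<'E'
from h import *
p,R,s=cur(); print((p-.019*R[:,2]).round(4),s["contact_force"].round(2),s["gripper_width"])
path([([.54,.04,.20],13,10,5)])
E
```

```text
[ 0.5556 -0.0317  0.1076] [ 1.17 -0.27 -0.74] 0.08661759760589222
[[[-2.0, -0.0, -0.4], [0.001, 0.182, 0.0]], [[-4.0, -0.0, -0.9], [0.002, 0.364, 0.0]], [[-6.0, -0.0, -1.4], [0.003, 0.546, 0.001]], [[-8.0, -0.1, -2.0], [0.003, 0.728, 0.001]], [[-10.1, -0.1, -2.7], [0.004, 0.91, 0.001]]]
```

Call:
move_arm([
  [[-2, 0, -0.4], [0, 0.18, 0]],
  [[-4, 0, -0.9], [0, 0.36, 0]],
  [[-6, 0, -1.4], [0, 0.546, 0]],
  [[-8, 0, -2], [0, 0.728, 0]],
  [[-10, 0, -2.7], [0, 0.91, 0]],
])

```text
time_s: 11.2
tcp_pos: [0.5415, 0.0368, 0.1826]
eef_rot: [-179.8, -10.3, -76.9]
contact_force: [1.0, -1.5, -1.2]
gripper_width: 0.0877
gripper_force: 0.0
```

```bash
python3 - <<'E'
from h import *
p,R,s=cur(); print((p-.019*R[:,2]).round(4),s["joints"].round(1))
c=viewer.capture("wrist"); im=c["image"].copy()
g=np.array([.5395,.040,.0253]); A=Ro.from_euler("z",13,degrees=True).as_matrix()
def lying(g,az):
    A=Ro.from_euler("z",az,degrees=True).as_matrix(); t=np.radians(2.86)
    z=A@[0,-np.cos(t),np.sin(t)]; x=A@[1,0,0]; B=np.column_stack([x,np.cross(z,x),z])
    return (MOD["beaker_small"]-[0,0,.0455])@B.T+g
for k,pt in enumerate(proj(c,lying(g,13))): cv2.circle(im,tuple(np.round(pt).astype(int)),2,(0,255,0) if k<4 else (255,0,255),-1)
cv2.imwrite("pics/w2.png",im)
path([([.54,.04,.10],13,45,5),([.54,.04,.027],13,45,3)])
E
```

```text
[0.5406 0.0401 0.2013] [ 32.3   8.  -23.   11.1 -62.6 -24.7]
[[[-0.1, 0.1, 2.0], [-0.002, 0.119, 0.0]], [[-0.2, 0.1, 4.0], [-0.004, 0.238, 0.001]], [[-0.3, 0.2, 6.0], [-0.006, 0.357, 0.001]], [[-0.4, 0.3, 7.9], [-0.008, 0.476, 0.001]], [[-0.5, 0.3, 9.9], [-0.009, 0.595, 0.001]]]
[[[-1.7, -0.0, 1.7], [0.0, -0.0, -0.0]], [[-3.4, 0.0, 3.4], [0.0, -0.0, -0.0]], [[-5.2, 0.0, 5.2], [0.0, -0.0, -0.0]]]
```

View pics/w2.png

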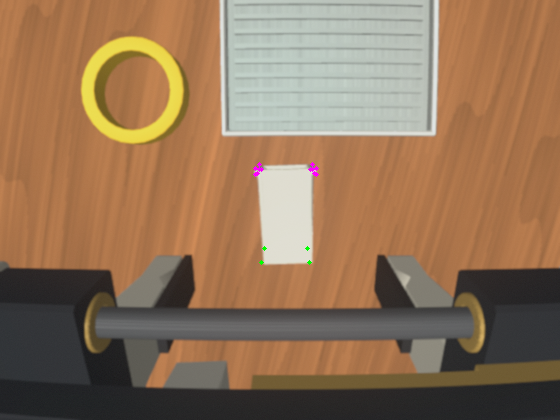

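The wrist view shows the small beaker lying at about (286,215), matching the predicted model. Its mouth faces the tray, whose near wall corners are at (222,133) and (437,133). Next I'll grasp it from the other side.

Call:
move_arm([
  [[-0.1, 0, 2], [0, 0.12, 0]],
  [[-0.2, 0, 4], [0, 0.24, 0]],
  [[-0.3, 0, 6], [0, 0.36, 0]],
  [[-0.4, 0, 8], [0, 0.48, 0]],
  [[-0.5, 0.1, 9.9], [0, 0.6, 0]],
])

```text
time_s: 11.88
tcp_pos: [0.5426, 0.0235, 0.0816]
eef_rot: [179.9, -44.6, -76.9]
contact_force: [1.1, -0.3, -0.1]
gripper_width: 0.0879
gripper_force: 0.0
```

```bash
python3 - <<'E'
from h import *
p,R,s=cur(); print((p-.019*R[:,2]).round(4),s["joints"].round(1),s["eef_rot"].round(1))
# tray from the earlier wrist picture's geometry needs that camera pose: use top+scene mean, check with wrist now if visible
path([([.5395,.04,.0275],13,45,4)])
E
```

```text
[0.5396 0.0365 0.0952] [ 47.1  24.1 -42.4  42.1 -60.3 -67.6] [179.9 -44.6 -76.9]
[[[-1.2, -0.0, 1.1], [-0.0, 0.002, 0.0]], [[-2.5, -0.0, 2.3], [-0.0, 0.003, 0.001]], [[-3.7, -0.1, 3.4], [-0.0, 0.005, 0.001]], [[-5.0, -0.1, 4.6], [-0.0, 0.007, 0.002]]]
```

Call:
move_arm([
  [[-1.5, 0, 1.4], [0, 0, 0]],
  [[-3, 0, 2.8], [0, 0, 0]],
  [[-4.3, 0, 4], [0, 0, 0]],
  [[-5, -0.1, 4.6], [0, 0, 0]],
  [[-5, -0.1, 4.6], [0, 0, 0]],
])

```text
time_s: 12.5
tcp_pos: [0.5427, 0.0266, 0.0141]
eef_rot: [179.9, -44.4, -76.9]
contact_force: [0.4, -0.2, 0.1]
gripper_width: 0.0878
gripper_force: 0.0
```

Call:
move_arm([
  [[0, 0, 0], [0, 0, 0]],
  [[0, 0, 0], [0, 0, 0]],
  [[0, 0, 0], [0, 0, 0]],
  [[0, 0, 0], [0, 0, 0]],
  [[0, 0, 0], [0, 0, 0]],
], jaw=3.5)

```text
time_s: 13.12
tcp_pos: [0.5426, 0.0269, 0.0143]
eef_rot: [179.9, -44.4, -76.9]
contact_force: [-0.5, 0.7, 0.6]
gripper_width: 0.0478
gripper_force: 11.9
```

```bash
python3 - <<'E'
from h import *
p,R,s=cur(); g=p-.019*R[:,2]; print(g.round(4),s["joints"].round(1),s["eef_rot"].round(1),s["contact_force"].round(1),s["gripper_width"])
ty=np.array([-.229,.973]); t=np.array([.554,-.2]); L=t+.062*ty; print(L)
path([([g[0],g[1],.12],13,45,2),([L[0],L[1],.15],13,20,3),([*L,.15],13,-47.9,8),([*L,.09],13,-47.9,2)])
E
```

```text
[0.5396 0.0399 0.0279] [ 46.1  29.9 -45.4  46.7 -53.6 -74.5] [179.9 -44.4 -76.9] [-0.5  0.7  0.6] 0.04775867379821885
[ 0.539802 -0.139674]
[[[3.2, 0.0, -3.3], [0.0, 0.005, 0.001]], [[6.5, 0.0, -6.6], [0.0, 0.01, 0.001]], [[11.1, 1.4, -3.2], [0.0, -0.136, 0.001]], [[15.7, 2.7, 0.1], [0.001, -0.281, 0.001]], [[20.3, 4.0, 3.4], [0.001, -0.427, 0.001]]]
[[[-0.3, -0.0, -0.0], [0.0, -0.148, 0.0]], [[-0.6, -0.0, -0.1], [0.0, -0.296, 0.0]], [[-0.8, 0.0, -0.2], [0.0, -0.444, 0.0]], [[-1.1, -0.0, -0.3], [0.0, -0.593, 0.0]], [[-1.3, -0.0, -0.5], [0.0, -0.741, -0.0]]]
[[[-0.3, 0.0, -0.0], [0.0, -0.148, -0.0]], [[-0.6, 0.0, -0.1], [0.0, -0.296, 0.0]], [[-0.8, 0.0, -0.2], [0.0, -0.444, 0.0]], [[0.3, -0.0, 2.6], [0.0, -0.444, 0.0]], [[1.5, -0.0, 5.4], [0.0, -0.444, 0.0]]]
```

Call:
move_arm([
  [[3.2, 0, -3.3], [0, 0, 0]],
  [[6.5, 0, -6.6], [0, 0.01, 0]],
  [[11.1, 1.4, -3.2], [0, -0.136, 0]],
  [[15.7, 2.7, 0.1], [0, -0.281, 0]],
  [[20.3, 4, 3.4], [0, -0.427, 0]],
])

```text
time_s: 13.75
tcp_pos: [0.5412, -0.1396, 0.1317]
eef_rot: [179.8, -20.9, -76.9]
contact_force: [1.2, -0.3, -0.7]
gripper_width: 0.0481
gripper_force: 11.9
```

Call:
move_arm([
  [[-0.3, 0, 0], [0, -0.148, 0]],
  [[-0.6, 0, -0.1], [0, -0.296, 0]],
  [[-0.8, 0, -0.2], [0, -0.444, 0]],
  [[-1.1, 0, -0.3], [0, -0.593, 0]],
  [[-1.3, 0, -0.5], [0, -0.741, 0]],
])

```text
time_s: 14.38
tcp_pos: [0.5392, -0.1244, 0.1312]
eef_rot: [179.8, 21.6, -77.1]
contact_force: [0.7, -0.5, -1.2]
gripper_width: 0.0478
gripper_force: 11.9
```

Call:
move_arm([
  [[-0.3, 0, 0], [0, -0.148, 0]],
  [[-0.6, 0, -0.1], [0, -0.296, 0]],
  [[-0.8, 0, -0.2], [0, -0.444, 0]],
  [[0.3, 0, 2.6], [0, -0.444, 0]],
  [[0.3, 0, 2.6], [0, -0.444, 0]],
])

```text
time_s: 15.0
tcp_pos: [0.5354, -0.1181, 0.1024]
eef_rot: [179.1, 47.0, -77.8]
contact_force: [-0.3, 0.2, -1.1]
gripper_width: 0.0483
gripper_force: 11.9
```

```bash
python3 - <<'E'
from h import *
p,R,s=cur(); g=p-.019*R[:,2]; print(g.round(4),s["joints"].round(1),s["eef_rot"].round(1),s["contact_force"].round(1),s["gripper_width"])
c={n:viewer.capture(n) for n in("wrist","scene")}
cv2.imwrite("pics/ws3.png",np.hstack([cv2.resize(c["wrist"]["image"],(400,300)),cv2.resize(c["scene"]["image"][150:330,140:380],(400,300))]))
path([([.540,-.1395,.056],13,-47.9,4)])
E
```

```text
[ 0.5386 -0.1316  0.1153] [-22.   35.4   9.4 -36.7 -94.7  41.9] [179.1  47.  -77.8] [-0.3  0.2 -1.1] 0.048251351532588777
[[[1.3, 0.0, 0.9], [0.001, -0.005, -0.001]], [[2.5, 0.1, 1.9], [0.002, -0.01, -0.002]], [[3.8, 0.1, 2.8], [0.003, -0.015, -0.004]], [[5.0, 0.1, 3.7], [0.004, -0.02, -0.005]]]
```

View pics/ws3.png

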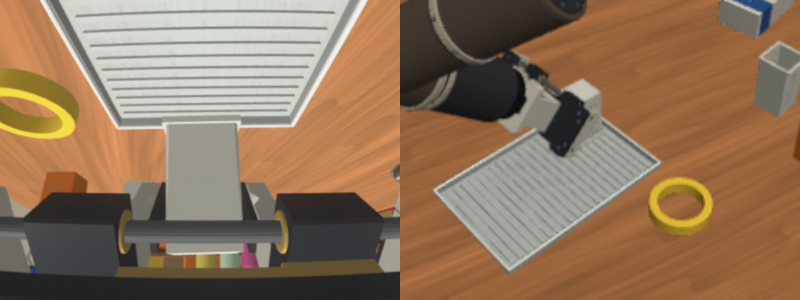

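The wrist view shows the beaker held mouth down, its bead at the lower end near (200,122). The scene view shows it over the tray's near end, so I'll lower with force checks.

Call:
move_arm([
  [[1.3, 0, 0.9], [0, -0.005, 0]],
  [[2.5, 0, 1.9], [0, -0.01, 0]],
  [[3.8, 0.1, 2.8], [0, -0.015, 0]],
  [[4.7, 0.1, 3.4], [0, -0.02, 0]],
  [[4.8, 0.1, 3.5], [0, -0.02, 0]],
])

```text
time_s: 15.72
tcp_pos: [0.5367, -0.1258, 0.0447]
eef_rot: [179.3, 48.0, -77.6]
contact_force: [-0.5, 0.2, -0.0]
gripper_width: 0.048
gripper_force: 11.9
```

```bash
python3 - <<'E'
from h import *
p,R,s=cur(); g=p-.019*R[:,2]; print(g.round(4),s["eef_rot"].round(1),s["contact_force"].round(1),s["gripper_width"])
path([([g[0],g[1],.048],13,-47.9,5)])
E
```

```text
[ 0.54   -0.1395  0.0574] [179.3  48.  -77.6] [-0.5  0.2 -0. ] 0.04795537920400637
[[[0.1, -0.0, 0.1], [0.001, 0.0, -0.001]], [[0.3, -0.0, 0.3], [0.002, 0.001, -0.003]], [[0.4, -0.0, 0.4], [0.002, 0.001, -0.004]], [[0.6, -0.0, 0.5], [0.003, 0.001, -0.005]], [[0.7, -0.0, 0.6], [0.004, 0.002, -0.007]]]
```

Call:
move_arm([
  [[0.15, 0, 0.13], [0, 0, 0]],
  [[0.3, 0, 0.27], [0, 0, 0]],
  [[0.35, 0, 0.32], [0, 0, 0]],
  [[0.4, 0, 0.36], [0, 0, 0]],
  [[0.4, 0, 0.36], [0, 0, 0]],
])

```text
time_s: 16.35
tcp_pos: [0.5372, -0.1258, 0.0408]
eef_rot: [179.5, 47.9, -77.4]
contact_force: [-0.8, 0.0, -0.7]
gripper_width: 0.0478
gripper_force: 11.9
```

Call:
move_arm([
  [[0.07, 0, 0.07], [0, 0, 0]],
  [[0.11, 0, 0.1], [0, 0, 0]],
  [[0.15, 0, 0.13], [0, 0, 0]],
  [[0.15, 0, 0.13], [0, 0, 0]],
])

```text
time_s: 16.85
tcp_pos: [0.5372, -0.1258, 0.0387]
eef_rot: [179.5, 47.9, -77.4]
contact_force: [-0.5, -0.7, -0.1]
gripper_width: 0.0477
gripper_force: 11.9
```

Call:
move_arm([
  [[0.07, 0, 0.07], [0, 0, 0]],
  [[0.1, 0, 0.09], [0, 0, 0]],
  [[0.1, 0, 0.09], [0, 0, 0]],
])

```text
time_s: 17.23
tcp_pos: [0.5373, -0.126, 0.0377]
eef_rot: [179.5, 47.9, -77.4]
contact_force: [0.1, -1.7, 3.3]
gripper_width: 0.0481
gripper_force: 11.9
```

Call:
move_arm([
  [[0.05, 0, 0.05], [0, 0, 0]],
  [[0.1, 0, 0.09], [0, 0, 0]],
  [[0.1, 0, 0.09], [0, 0, 0]],
])

```text
time_s: 17.6
tcp_pos: [0.5379, -0.1263, 0.0369]
eef_rot: [179.6, 47.9, -77.3]
contact_force: [2.4, -1.6, 7.7]
gripper_width: 0.0477
gripper_force: 12.0
```

Call:
move_arm([
  [[0, 0, 0], [0, 0, 0]],
  [[0, 0, 0], [0, 0, 0]],
  [[0, 0, 0], [0, 0, 0]],
  [[0, 0, -4], [0, 0, 0]],
  [[0, 0, -10], [0, 0, 0]],
], jaw=8.76)

```text
time_s: 18.23
tcp_pos: [0.5536, -0.1973, 0.1029]
eef_rot: [179.3, 48.1, -77.5]
contact_force: [1.6, -0.6, -0.1]
gripper_width: 0.0865
gripper_force: 0.0
```

```bash
python3 - <<'E'
from h import *
p,R,s=cur(); g=p-.019*R[:,2]; print(g.round(4),s["eef_rot"].round(1),s["gripper_width"])
c={n:viewer.capture(n) for n in("wrist","scene")}
cv2.imwrite("pics/ws4.png",np.hstack([cv2.resize(c["wrist"]["image"],(400,300)),cv2.resize(c["scene"]["image"][150:330,140:380],(400,300))]))
path([([g[0],g[1],.24],13,-40,2),([.57,0,.28],15,0,4),([.586,.20,.25],17.5,0,4)])
E
```

```text
[ 0.5569 -0.2111  0.1156] [179.3  48.1 -77.5] 0.08651629629582645
[[[-4.5, 0.1, -3.9], [-0.0, 0.066, -0.002]], [[-9.1, 0.1, -7.7], [-0.001, 0.131, -0.003]], [[-12.9, -1.4, -4.7], [-0.004, 0.306, -0.011]], [[-16.8, -2.9, -1.8], [-0.008, 0.48, -0.02]], [[-20.7, -4.4, 1.1], [-0.011, 0.655, -0.028]]]
[[[-4.8, -1.6, -0.1], [-0.003, 0.175, -0.008]], [[-9.3, -3.3, 1.4], [-0.004, 0.174, -0.019]], [[-13.9, -4.9, 3.0], [-0.005, 0.174, -0.03]], [[-18.4, -6.6, 4.6], [-0.006, 0.174, -0.041]], [[-22.9, -8.2, 6.1], [-0.007, 0.174, -0.052]]]
```

View pics/ws4.png

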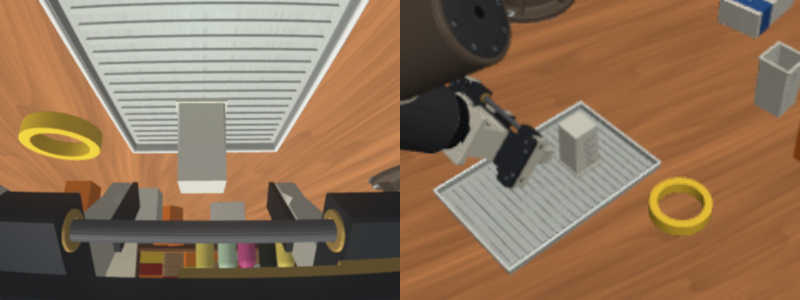

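Wrist and scene views both show the small beaker standing inverted on its rim in the tray, at scene crop (578,140), and the gripper is clear. On to the large one.

Call:
move_arm([
  [[-4.5, 0, -3.9], [0, 0.066, 0]],
  [[-9, 0, -7.7], [0, 0.13, 0]],
  [[-12.9, -1.4, -4.7], [0, 0.306, -0.01]],
  [[-16.8, -2.9, -1.8], [0, 0.48, -0.02]],
  [[-20.7, -4.4, 1.1], [-0.01, 0.655, -0.03]],
])

```text
time_s: 18.95
tcp_pos: [0.5654, -0.0449, 0.2502]
eef_rot: [-179.8, 10.3, -75.3]
contact_force: [2.2, 1.0, -0.2]
gripper_width: 0.0876
gripper_force: 0.0
```

```bash
python3 - <<'E'
from h import *
path([([.586,.263,.32],17,0,5)])
E
```

```text
[[[-5.9, -2.0, 0.1], [-0.001, 0.036, -0.008]], [[-11.9, -3.9, 0.1], [-0.003, 0.072, -0.016]], [[-17.8, -5.9, 0.2], [-0.004, 0.108, -0.024]], [[-23.8, -7.8, 0.2], [-0.006, 0.144, -0.032]], [[-29.7, -9.8, 0.3], [-0.007, 0.18, -0.041]]]
FAST 6.25 0.037
FAST 6.25 0.037
FAST 6.25 0.037
FAST 6.25 0.037
FAST 6.26 0.037
```

Call:
move_arm([
  [[-5.9, -1.9, 0.1], [0, 0.036, -0.01]],
  [[-11.8, -3.9, 0.1], [0, 0.072, -0.02]],
  [[-17.7, -5.8, 0.2], [0, 0.108, -0.024]],
  [[-23.7, -7.7, 0.2], [0, 0.144, -0.03]],
  [[-29.6, -9.6, 0.3], [0, 0.18, -0.04]],
])

```text
time_s: 19.58
tcp_pos: [0.5833, 0.2624, 0.3007]
eef_rot: [-179.8, 0.2, -73.0]
contact_force: [1.1, -0.1, -0.4]
gripper_width: 0.0875
gripper_force: 0.0
```

Call:
move_arm([
  [[0, 0, 0], [0, 0, 0]],
])

```text
time_s: 19.7
tcp_pos: [0.583, 0.2652, 0.2991]
eef_rot: [-179.9, 0.3, -72.7]
contact_force: [0.3, -0.0, -0.7]
gripper_width: 0.0878
gripper_force: 0.0
```

```bash
python3 - <<'E'
from h import *
p,R,s=cur(); g=p-.019*R[:,2]; print(g.round(4),s["eef_rot"].round(1),s["joints"].round(1))
c=viewer.capture("wrist")
q=proj(c,[[.586,.263,.06]])[0]; ds=outline_of("beaker_large","wrist"); print(q,[(round(d["score"],2),np.round(d["box"]),np.round(c["image"][d["mask"]].mean(0))) for d in ds])
d=min(ds,key=lambda d:np.ptp(c["image"][d["mask"]].mean(0)))
v,e=fitmask("beaker_large",[(c,d["mask"].astype(float))],(.586,.263)); print(v[:2].round(4),np.degrees(v[2]).round(1)%90,round(e,3))
m=seg(c,*np.round(q).astype(int)); v2,e=fitmask("beaker_large",[(c,m)],(.586,.263)); print(m.sum(),v2[:2].round(4),np.degrees(v2[2]).round(1)%90,round(e,3))
a=np.degrees(v[2])%90
path([([*v[:2],.19],a,45,5),([*v[:2],.056],a,45,4)])
E
```

```text
[0.583  0.2651 0.3181] [-179.9    0.3  -72.7] [ 41.8  14.6   5.9  -0.2 -81.1 -24.4]
[282.27824846 159.05742325] [(0.85, array([252., 128., 317., 201.]), array([175., 187., 190.])), (0.75, array([266., 266., 333., 368.]), array([ 44.,  94., 168.])), (0.64, array([114.,  64., 200., 135.]), array([ 42.,  98., 170.]))]
[0.5843 0.2624] 16.9 0.029
4600.0 [0.5846 0.2635] 16.7 0.026
[[[0.3, -0.0, 2.5], [-0.001, 0.158, 0.001]], [[0.6, -0.0, 5.0], [-0.001, 0.316, 0.001]], [[0.9, -0.1, 7.5], [-0.002, 0.474, 0.002]], [[1.1, -0.1, 9.9], [-0.003, 0.632, 0.002]], [[1.3, -0.1, 12.3], [-0.003, 0.79, 0.003]]]
[[[-2.4, -0.0, 2.4], [0.0, 0.0, 0.0]], [[-4.7, -0.0, 4.7], [0.0, 0.0, 0.0]], [[-7.1, -0.0, 7.1], [0.0, 0.0, 0.0]], [[-9.5, -0.0, 9.5], [0.0, 0.0, 0.0]]]
```

The white candidate at (284,165) is the large beaker. The other two, at (300,317) and (157,100), are orange by mean colour. I'm going in tilted, with the body on the side away from the near orange one.

Call:
move_arm([
  [[0.3, 0, 2.5], [0, 0.158, 0]],
  [[0.6, 0, 5], [0, 0.316, 0]],
  [[0.9, 0, 7.5], [0, 0.474, 0]],
  [[1.1, -0.1, 9.9], [0, 0.632, 0]],
  [[1.3, -0.1, 12.3], [0, 0.79, 0]],
])

```text
time_s: 20.42
tcp_pos: [0.5894, 0.2475, 0.1774]
eef_rot: [-179.6, -45.2, -73.4]
contact_force: [0.6, 0.8, -1.8]
gripper_width: 0.0876
gripper_force: 0.0
```

Call:
move_arm([
  [[0, 0, 0], [0, 0, 0]],
])

```text
time_s: 20.55
tcp_pos: [0.5873, 0.2467, 0.172]
eef_rot: [179.5, -45.4, -72.7]
contact_force: [-0.2, -0.8, 1.0]
gripper_width: 0.0876
gripper_force: 0.0
```

```bash
python3 - <<'E'
from h import *
p,R,s=cur(); g=p-.019*R[:,2]; print(g.round(4),s["eef_rot"].round(1),s["joints"].round(1))
path([([.5845,.263,.056],16.8,45,4)])
E
```

```text
[0.5834 0.2596 0.1853] [179.5 -45.4 -72.7] [ 59.2  31.  -13.8  32.1 -81.3 -57.6]
[[[-2.4, -0.1, 2.2], [0.001, -0.002, 0.002]], [[-4.7, -0.1, 4.4], [0.001, -0.004, 0.003]], [[-7.1, -0.2, 6.6], [0.002, -0.006, 0.005]], [[-9.4, -0.3, 8.9], [0.002, -0.008, 0.006]]]
```

Call:
move_arm([
  [[-2.4, -0.1, 2.2], [0, 0, 0]],
  [[-4.7, -0.2, 4.4], [0, 0, 0]],
  [[-7.1, -0.2, 6.6], [0, 0, 0]],
  [[-9, -0.2, 8.5], [0, 0, 0]],
  [[-9.4, -0.2, 8.9], [0, 0, 0]],
])

```text
time_s: 21.18
tcp_pos: [0.5905, 0.2512, 0.0479]
eef_rot: [-179.8, -44.9, -73.3]
contact_force: [0.5, -0.7, -0.3]
gripper_width: 0.0875
gripper_force: 0.0
```

Call:
move_arm([
  [[0, 0, 0], [0, 0, 0]],
  [[0, 0, 0], [0, 0, 0]],
  [[0, 0, 0], [0, 0, 0]],
  [[0, 0, 0], [0, 0, 0]],
], jaw=4.5, squeeze=15)

```text
time_s: 21.68
tcp_pos: [0.5904, 0.2533, 0.0488]
eef_rot: [-179.7, -45.0, -73.3]
contact_force: [-0.7, 0.5, 4.1]
gripper_width: 0.0626
gripper_force: 14.9
```

```bash
python3 - <<'E'
from h import *
p,R,s=cur(); g=p-.019*R[:,2]; print(g.round(4),s["eef_rot"].round(1),s["joints"].round(1),s["gripper_width"],s["contact_force"].round(1))
# lying tilt: atan(5/115)=2.5 deg
path([([g[0],g[1],.15],16.8,45,2),([.56,.15,.17],13,30,3),([.555,.09,.15],13,-42.5,7),([.555,.09,.06],13,-42.5,2)])
E
```

```text
[0.5864 0.2661 0.0622] [-179.7  -45.   -73.3] [ 59.   38.3 -18.8  34.1 -70.2 -64.9] 0.06259884820059324 [-0.7  0.5  4.1]
[[[3.1, -0.0, -3.1], [-0.002, 0.0, -0.0]], [[6.2, -0.0, -6.2], [-0.005, 0.001, -0.001]], [[9.0, 2.0, -4.3], [-0.018, -0.087, 0.017]], [[11.7, 4.0, -2.3], [-0.032, -0.174, 0.035]], [[14.5, 5.9, -0.4], [-0.045, -0.261, 0.052]]]
[[[0.2, 0.3, 0.6], [0.0, -0.181, -0.0]], [[0.5, 0.5, 1.2], [0.0, -0.362, 0.0]], [[0.7, 0.8, 1.7], [-0.0, -0.542, -0.0]], [[1.0, 1.0, 2.2], [0.0, -0.723, -0.0]], [[1.3, 1.3, 2.6], [0.0, -0.904, -0.0]]]
[[[0.5, 0.3, -0.1], [0.0, -0.181, 0.0]], [[1.1, 0.5, -0.2], [-0.0, -0.362, 0.0]], [[2.7, 0.5, 4.0], [-0.0, -0.362, 0.0]], [[4.4, 0.5, 8.2], [-0.0, -0.362, 0.0]]]
```

Call:
move_arm([
  [[3.1, 0, -3.1], [0, 0, 0]],
  [[6.2, 0, -6.2], [0, 0, 0]],
  [[9, 2, -4.3], [-0.018, -0.087, 0.017]],
  [[11.7, 4, -2.3], [-0.032, -0.174, 0.035]],
  [[14.5, 5.9, -0.4], [-0.045, -0.26, 0.052]],
])

```text
time_s: 22.3
tcp_pos: [0.5619, 0.1396, 0.153]
eef_rot: [180.0, -29.9, -77.0]
contact_force: [0.9, -1.0, -0.4]
gripper_width: 0.0627
gripper_force: 15.0
```

Call:
move_arm([
  [[0.2, 0.3, 0.6], [0, -0.18, 0]],
  [[0.5, 0.5, 1.2], [0, -0.36, 0]],
  [[0.7, 0.8, 1.7], [0, -0.54, 0]],
  [[1, 1, 2.2], [0, -0.72, 0]],
  [[1.3, 1.3, 2.6], [0, -0.9, 0]],
])

```text
time_s: 22.92
tcp_pos: [0.5559, 0.1146, 0.1386]
eef_rot: [-179.8, 21.8, -76.8]
contact_force: [-0.8, -1.1, -2.2]
gripper_width: 0.0629
gripper_force: 15.0
```

Call:
move_arm([
  [[0.5, 0.3, -0.1], [0, -0.18, 0]],
  [[1.1, 0.5, -0.2], [0, -0.362, 0]],
  [[2.7, 0.5, 4], [0, -0.362, 0]],
  [[4.2, 0.5, 7.8], [0, -0.362, 0]],
  [[4.2, 0.5, 7.8], [0, -0.362, 0]],
])

```text
time_s: 23.55
tcp_pos: [0.5504, 0.1022, 0.046]
eef_rot: [179.4, 42.4, -77.4]
contact_force: [-0.3, 0.1, 0.4]
gripper_width: 0.0627
gripper_force: 15.0
```

```bash
python3 - <<'E'
from h import *
p,R,s=cur(); g=p-.019*R[:,2]; print(g.round(4),s["eef_rot"].round(1),s["joints"].round(1),s["gripper_width"],s["contact_force"].round(1))
path([([g[0],g[1],.035],13,-42.5,4)])
E
```

```text
[0.5534 0.0898 0.06  ] [179.4  42.4 -77.4] [ -2.3  30.8  -3.1 -42.2 -74.9  33.6] 0.06273354554581895 [-0.3  0.1  0.4]
[[[0.4, -0.0, 0.5], [0.001, -0.001, -0.001]], [[0.8, -0.0, 0.9], [0.003, -0.001, -0.003]], [[1.3, -0.0, 1.4], [0.004, -0.002, -0.004]], [[1.7, -0.0, 1.9], [0.005, -0.002, -0.005]]]
```

Call:
move_arm([
  [[0.5, 0, 0.5], [0, 0, 0]],
  [[1.0, 0, 1.1], [0, 0, 0]],
  [[1.4, 0, 1.6], [0, 0, 0]],
  [[1.6, 0, 1.8], [0, 0, 0]],
  [[1.6, 0, 1.8], [0, 0, 0]],
])

```text
time_s: 24.18
tcp_pos: [0.5525, 0.1026, 0.0249]
eef_rot: [179.9, 42.2, -77.0]
contact_force: [0.6, -0.1, -0.9]
gripper_width: 0.0627
gripper_force: 15.0
```

Call:
move_arm([
  [[0.07, 0, 0.08], [0, 0, 0]],
  [[0.14, 0, 0.15], [0, 0, 0]],
  [[0.2, 0, 0.22], [0, 0, 0]],
  [[0.2, 0, 0.22], [0, 0, 0]],
])

```text
time_s: 24.68
tcp_pos: [0.5525, 0.1025, 0.0218]
eef_rot: [179.9, 42.2, -77.0]
contact_force: [0.1, -0.6, -1.2]
gripper_width: 0.0628
gripper_force: 15.0
```

Call:
move_arm([
  [[0.07, 0, 0.08], [0, 0, 0]],
  [[0.14, 0, 0.15], [0, 0, 0]],
  [[0.17, 0, 0.19], [0, 0, 0]],
  [[0.17, 0, 0.19], [0, 0, 0]],
])

```text
time_s: 25.18
tcp_pos: [0.5526, 0.1026, 0.0206]
eef_rot: [180.0, 42.3, -76.9]
contact_force: [-2.1, -1.0, 7.8]
gripper_width: 0.0628
gripper_force: 15.1
```

Call:
move_arm([
  [[0.04, 0, 0.05], [0, 0, 0]],
  [[0.08, 0, 0.09], [0, 0, 0]],
  [[0.1, 0, 0.11], [0, 0, 0]],
  [[0.1, 0, 0.11], [0, 0, 0]],
])

```text
time_s: 25.68
tcp_pos: [0.5523, 0.1026, 0.0204]
eef_rot: [-180.0, 42.3, -76.9]
contact_force: [-4.2, -3.3, 17.2]
gripper_width: 0.0626
gripper_force: 15.1
```

Call:
move_arm([
  [[-0.1, 0, -0.1], [0, 0, 0]],
  [[-0.1, 0, -0.1], [0, 0, 0]],
  [[-0.1, 0, -0.1], [0, 0, 0]],
  [[-0.1, 0, -5], [0, 0, 0]],
  [[-0.1, 0, -11], [0, 0, 0]],
], jaw=8.76)

```text
time_s: 26.3
tcp_pos: [0.5683, 0.0312, 0.0998]
eef_rot: [179.7, 42.3, -77.1]
contact_force: [2.1, -0.0, -0.5]
gripper_width: 0.0872
gripper_force: 0.0
```

```bash
python3 - <<'E'
from h import *
p,R,s=cur(); g=p-.019*R[:,2]; print(g.round(4),s["eef_rot"].round(1),s["gripper_width"])
path([([.555,.09,.22],13,10,5)])
E
```

```text
[0.5713 0.0188 0.1139] [179.7  42.3 -77.1] 0.08720324242193202
[[[-2.2, 0.0, -0.6], [0.001, 0.183, 0.0]], [[-4.3, 0.0, -1.3], [0.002, 0.365, 0.0]], [[-6.5, 0.0, -2.0], [0.003, 0.548, 0.0]], [[-8.8, 0.0, -2.8], [0.003, 0.73, 0.0]], [[-11.0, 0.0, -3.7], [0.004, 0.913, 0.001]]]
```

Call:
move_arm([
  [[-2.2, 0, -0.6], [0, 0.18, 0]],
  [[-4.3, 0, -1.3], [0, 0.365, 0]],
  [[-6.5, 0, -2], [0, 0.548, 0]],
  [[-8.8, 0, -2.8], [0, 0.73, 0]],
  [[-11, 0, -3.7], [0, 0.91, 0]],
])

```text
time_s: 26.92
tcp_pos: [0.5569, 0.0876, 0.2035]
eef_rot: [-179.8, -10.2, -77.0]
contact_force: [1.1, -0.4, -0.3]
gripper_width: 0.0876
gripper_force: 0.0
```

```bash
cat >> h.py <<'E'
def fitlying(c,m,x0):
    M=MOD["beaker_large"]; t=np.radians(2.5)
    def f(v):
        A=Ro.from_euler("z",v[2]).as_matrix(); z=A@[0,-np.cos(t),np.sin(t)]; x=A@[1,0,0]; B=np.column_stack([x,np.cross(z,x),z])
        P=M@B.T+[v[0],v[1],.029]; h=cv2.convexHull(proj(c,P).astype(np.float32))
        im=np.zeros(m.shape,np.uint8); cv2.fillConvexPoly(im,np.round(h[:,0]*16).astype(np.int32),1,shift=4)
        return 1-np.minimum(im,m).sum()/np.maximum(im,m).sum()
    x0=np.array(x0); q=minimize(f,x0,method="Nelder-Mead",options=dict(initial_simplex=x0+np.array([[0,0,0],[.01,0,0],[0,.01,0],[0,0,.1]])))
    return q.x,q.fun
E
python3 - <<'E'
from h import *
p,R,s=cur(); g=p-.019*R[:,2]; print(g.round(4),s["joints"].round(1))
c=viewer.capture("wrist"); cv2.imwrite("pics/w5.png",c["image"])
ds=outline_of("beaker_large","wrist"); d=min(ds,key=lambda d:np.ptp(c["image"][d["mask"]].mean(0))); print(np.round(d["box"]),proj(c,[[.555,.09,.03]]))
v,e=fitlying(c,d["mask"].astype(float),(.57,.15,np.radians(13)));print("foot",v[:2].round(4),np.degrees(v[2]).round(1),e)
a=v[2]; G=v[:2]+.06*np.array([np.sin(a),-np.cos(a)]); print("grip pt h=60",G.round(4))
path([([*G,.12],13,45,5)])
E
```

```text
[0.5561 0.0908 0.2222] [ 36.    9.8 -17.7  10.3 -66.6 -27.3]
[251.   0. 458.  95.] [[285.52100694 207.31445173]]
foot [0.57 0.15] 13.0 1.0
grip pt h=60 [0.5835 0.0915]
[[[0.1, -0.5, 2.0], [-0.001, 0.122, 0.001]], [[0.1, -1.0, 4.0], [-0.003, 0.243, 0.003]], [[0.2, -1.5, 6.0], [-0.004, 0.365, 0.004]], [[0.2, -2.1, 7.9], [-0.005, 0.486, 0.006]], [[0.2, -2.6, 9.9], [-0.007, 0.608, 0.007]]]
```

View pics/w5.png

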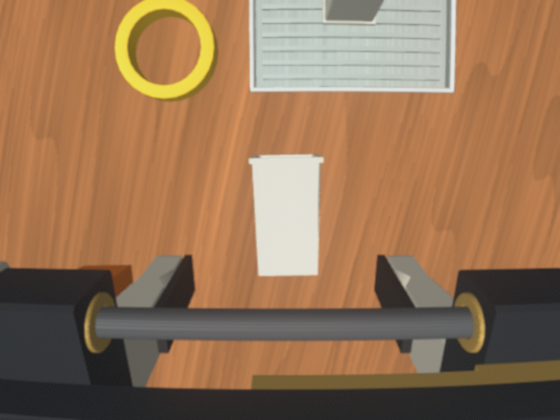

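The wrist view shows the large beaker lying, bead at row 160 (cols 249-323) and foot at row 275, while the network took the tray instead. I'll fit it by colour segmentation.

```bash
python3 - <<'E'
from h import *
c=viewer.capture("wrist"); m=seg(c,286,215); print(m.sum())
v,e=fitlying(c,m,(.57,.15,np.radians(13)));print("foot",v[:2].round(4),np.degrees(v[2]).round(1),round(e,3))
b=onz(c,160,286,.066); f=onz(c,275,289,.057); print("ends by hand",b.round(4),f.round(4))
a=v[2]; G=v[:2]+.06*np.array([np.sin(a),-np.cos(a)]); print("grip pt h=60",G.round(4))
path([([*G,.12],np.degrees(a),45,5),([*G,.034],np.degrees(a),45,4)])
E
```

```text
7859.0
foot [0.5392 0.1498] 14.2 0.045
ends by hand [0.5655 0.046  0.066 ] [0.5363 0.1548 0.057 ]
grip pt h=60 [0.5539 0.0916]
[[[-0.1, 0.0, 2.0], [0.001, 0.122, -0.002]], [[-0.2, 0.0, 3.9], [0.003, 0.245, -0.005]], [[-0.3, 0.1, 5.8], [0.004, 0.367, -0.007]], [[-0.4, 0.1, 7.7], [0.005, 0.489, -0.009]], [[-0.5, 0.1, 9.6], [0.006, 0.612, -0.011]]]
[[[-1.5, 0.0, 1.5], [-0.0, 0.0, -0.0]], [[-3.0, 0.0, 3.0], [-0.0, 0.0, -0.0]], [[-4.6, 0.0, 4.6], [-0.0, 0.0, -0.0]], [[-6.1, 0.0, 6.1], [-0.0, 0.0, -0.0]]]
```

Call:
move_arm([
  [[-0.1, 0, 2], [0, 0.122, 0]],
  [[-0.2, 0, 3.9], [0, 0.245, 0]],
  [[-0.3, 0.1, 5.8], [0, 0.367, 0]],
  [[-0.4, 0.1, 7.7], [0, 0.489, -0.01]],
  [[-0.5, 0.1, 9.6], [0, 0.612, -0.01]],
])

```text
time_s: 27.7
tcp_pos: [0.558, 0.0736, 0.1051]
eef_rot: [179.5, -45.1, -76.2]
contact_force: [1.0, 0.2, 0.3]
gripper_width: 0.088
gripper_force: 0.0
```

Call:
move_arm([
  [[-1.5, 0, 1.5], [0, 0, 0]],
  [[-3, 0, 3], [0, 0, 0]],
  [[-3.5, 0, 3.5], [0, 0, 0]],
  [[-3.5, 0, 3.5], [0, 0, 0]],
])

```text
time_s: 28.2
tcp_pos: [0.5579, 0.0743, 0.0566]
eef_rot: [179.6, -44.9, -76.3]
contact_force: [0.3, -0.5, 0.9]
gripper_width: 0.0874
gripper_force: 0.0
```

```bash
python3 - <<'E'
from h import *
p,R,s=cur(); g=p-.019*R[:,2]; print(g.round(4),s["eef_rot"].round(1),s["joints"].round(1))
path([([.5539,.0916,.034],14.2,45,3)])
E
```

```text
[0.5549 0.0873 0.0701] [179.6 -44.9 -76.3] [ 49.9  29.1 -37.6  40.3 -61.1 -68.4]
[[[-1.0, -0.0, 0.7], [0.004, 0.001, -0.002]], [[-1.9, -0.0, 1.5], [0.009, 0.001, -0.004]], [[-2.9, -0.0, 2.2], [0.013, 0.002, -0.006]]]
```

Call:
move_arm([
  [[-1, 0, 0.7], [0, 0, 0]],
  [[-1.9, 0, 1.5], [0.01, 0, 0]],
  [[-2.7, 0, 2.1], [0.01, 0, 0]],
  [[-2.9, 0, 2.2], [0.01, 0, 0]],
  [[-2.9, 0, 2.2], [0.01, 0, 0]],
])

```text
time_s: 28.82
tcp_pos: [0.5564, 0.0797, 0.0202]
eef_rot: [-179.9, -45.0, -76.1]
contact_force: [-0.3, 0.0, 0.7]
gripper_width: 0.0877
gripper_force: 0.0
```

Call:
move_arm([
  [[0, 0, 0], [0, 0, 0]],
  [[0, 0, 0], [0, 0, 0]],
  [[0, 0, 0], [0, 0, 0]],
  [[0, 0, 0], [0, 0, 0]],
], jaw=4.5)

```text
time_s: 29.32
tcp_pos: [0.5565, 0.0797, 0.0205]
eef_rot: [-179.8, -45.0, -76.2]
contact_force: [-0.0, 0.7, 0.6]
gripper_width: 0.0604
gripper_force: 15.0
```

```bash
python3 - <<'E'
from h import *
p,R,s=cur(); g=p-.019*R[:,2]; print(g.round(4),s["eef_rot"].round(1),s["joints"].round(1),s["gripper_width"],s["contact_force"].round(1))
ty=np.array([-.229,.973]); t=np.array([.554,-.2]); L=t-.066*ty; print(L)
# over the small beaker (top at z .096): keep grip >= .22
path([([g[0],g[1],.15],14.2,45,2),([.555,.0,.23],13.5,15,3),([.565,-.15,.23],13,-15,3),([*L,.22],13,-47.5,4)])
E
```

```text
[0.5533 0.0928 0.0339] [-179.8  -45.   -76.2] [ 50.1  31.9 -39.5  42.7 -57.4 -72.4] 0.060441095588337615 [-0.   0.7  0.6]
[ 0.569114 -0.264218]
[[[4.1, -0.0, -4.1], [0.001, 0.0, -0.002]], [[8.2, -0.0, -8.2], [0.002, 0.001, -0.005]], [[11.9, 0.7, -8.0], [-0.001, -0.174, -0.001]], [[15.6, 1.3, -7.8], [-0.003, -0.348, 0.002]], [[19.3, 2.0, -7.7], [-0.006, -0.523, 0.006]]]
[[[4.4, 0.8, 1.2], [0.0, -0.175, 0.003]], [[8.9, 1.7, 2.4], [0.0, -0.349, 0.006]], [[13.4, 2.5, 3.6], [0.0, -0.524, 0.009]], [[15.8, 3.1, 4.4], [0.001, -0.665, 0.009]], [[18.2, 3.7, 5.2], [0.001, -0.807, 0.009]]]
[[[2.3, 0.5, -1.3], [-0.0, -0.142, 0.0]], [[4.5, 1.1, -2.6], [-0.0, -0.284, 0.0]]]
```

Call:
move_arm([
  [[4.1, 0, -4.1], [0, 0, 0]],
  [[8.2, 0, -8.2], [0, 0, 0]],
  [[11.9, 0.7, -8], [0, -0.174, 0]],
  [[15.6, 1.3, -7.8], [0, -0.348, 0]],
  [[19.3, 2, -7.7], [-0.006, -0.523, 0.006]],
])

```text
time_s: 29.95
tcp_pos: [0.556, -0.005, 0.2128]
eef_rot: [-179.9, -14.7, -76.4]
contact_force: [1.4, -0.5, -2.3]
gripper_width: 0.0602
gripper_force: 15.0
```

Call:
move_arm([
  [[4.4, 0.8, 1.2], [0, -0.175, 0]],
  [[8.9, 1.7, 2.4], [0, -0.349, 0]],
  [[13.4, 2.5, 3.6], [0, -0.524, 0.01]],
  [[15.8, 3.1, 4.4], [0, -0.665, 0.01]],
  [[18.2, 3.7, 5.2], [0, -0.807, 0.01]],
])

```text
time_s: 30.58
tcp_pos: [0.5647, -0.1999, 0.2084]
eef_rot: [-180.0, 31.5, -77.2]
contact_force: [0.1, 1.5, -1.0]
gripper_width: 0.0603
gripper_force: 15.0
```

Call:
move_arm([
  [[2.3, 0.5, -1.3], [0, -0.142, 0]],
  [[4.5, 1.1, -2.6], [0, -0.284, 0]],
  [[4.5, 1.1, -2.6], [0, -0.284, 0]],
])

```text
time_s: 30.95
tcp_pos: [0.5635, -0.254, 0.1991]
eef_rot: [179.0, 48.1, -78.2]
contact_force: [0.5, 0.3, -2.3]
gripper_width: 0.0604
gripper_force: 15.0
```

```bash
python3 - <<'E'
from h import *
p,R,s=cur(); g=p-.019*R[:,2]; print(g.round(4),s["eef_rot"].round(1),s["joints"].round(1),s["gripper_width"],s["contact_force"].round(1))
path([([.569,-.264,.078],13,-47.5,5)])
E
```

```text
[ 0.5667 -0.2678  0.2118] [179.   48.1 -78.2] [ -30.4   40.    30.6  -36.  -113.5   37.9] 0.060401706472027715 [ 0.5  0.3 -2.3]
[[[2.0, -0.1, 1.8], [0.0, 0.002, -0.003]], [[3.9, -0.2, 3.7], [0.001, 0.004, -0.005]], [[5.9, -0.3, 5.5], [0.001, 0.007, -0.008]], [[7.8, -0.4, 7.3], [0.002, 0.009, -0.011]], [[9.8, -0.5, 9.2], [0.002, 0.011, -0.014]]]
```

Call:
move_arm([
  [[2, -0.1, 1.8], [0, 0, 0]],
  [[4, -0.2, 3.8], [0, 0, 0]],
  [[6, -0.3, 5.6], [0, 0, 0]],
  [[8, -0.4, 7.5], [0, 0.01, -0.01]],
  [[9.8, -0.5, 9.2], [0, 0.01, -0.01]],
])

```text
time_s: 31.58
tcp_pos: [0.5699, -0.2475, 0.0717]
eef_rot: [-179.5, 46.9, -76.3]
contact_force: [0.1, -0.0, -1.2]
gripper_width: 0.0605
gripper_force: 15.0
```

```bash
python3 - <<'E'
from h import *
p,R,s=cur(); g=p-.019*R[:,2]; print(g.round(4),s["eef_rot"].round(1),s["contact_force"].round(1))
path([([.569,-.264,.065],13,-47.5,4)])
E
```

```text
[ 0.573  -0.2611  0.0847] [-179.5   46.9  -76.3] [ 0.1 -0.  -1.2]
[[[0.4, 0.1, 0.3], [0.0, -0.003, 0.002]], [[0.8, 0.2, 0.6], [0.0, -0.005, 0.004]], [[1.2, 0.4, 0.9], [0.0, -0.008, 0.006]], [[1.5, 0.5, 1.2], [0.0, -0.011, 0.008]]]
```

Call:
move_arm([
  [[0.4, 0.1, 0.3], [0, 0, 0]],
  [[0.8, 0.2, 0.6], [0, 0, 0]],
  [[1.1, 0.3, 0.9], [0, 0, 0]],
  [[1.3, 0.3, 1.1], [0, 0, 0]],
  [[1.3, 0.3, 1.1], [0, 0, 0]],
])

```text
time_s: 32.2
tcp_pos: [0.5671, -0.2496, 0.0557]
eef_rot: [-179.5, 46.9, -76.4]
contact_force: [0.1, -0.5, -1.1]
gripper_width: 0.06
gripper_force: 15.0
```

```bash
python3 - <<'E'
from h import *
p,R,s=cur(); g=p-.019*R[:,2]; print(g.round(4),s["eef_rot"].round(1),s["contact_force"].round(1))
E
```

```text
[ 0.5702 -0.2632  0.0687] [-179.5   46.9  -76.4] [ 0.1 -0.5 -1.1]
```

Call:
move_arm([
  [[0.1, 0, 0.1], [0, -0.005, 0]],
  [[0.2, 0, 0.19], [0, -0.01, 0]],
  [[0.25, 0, 0.24], [0, -0.01, 0]],
  [[0.25, 0, 0.24], [0, -0.01, 0]],
])

```text
time_s: 32.7
tcp_pos: [0.567, -0.2495, 0.0519]
eef_rot: [-179.6, 47.5, -76.4]
contact_force: [0.9, 0.4, -0.0]
gripper_width: 0.0605
gripper_force: 15.0
```

Call:
move_arm([
  [[0.07, 0, 0.07], [0, 0, 0]],
  [[0.14, 0, 0.13], [0, 0, 0]],
  [[0.14, 0, 0.13], [0, 0, 0]],
])

```text
time_s: 33.08
tcp_pos: [0.567, -0.2495, 0.0501]
eef_rot: [-179.5, 47.5, -76.4]
contact_force: [-0.1, 0.3, -1.8]
gripper_width: 0.0602
gripper_force: 15.0
```

Call:
move_arm([
  [[0.07, 0, 0.07], [0, 0, 0]],
  [[0.11, 0, 0.1], [0, 0, 0]],
  [[0.11, 0, 0.1], [0, 0, 0]],
])

```text
time_s: 33.45
tcp_pos: [0.5672, -0.2497, 0.0496]
eef_rot: [-179.5, 47.5, -76.3]
contact_force: [0.9, -1.3, 4.5]
gripper_width: 0.0606
gripper_force: 15.1
```

Call:
move_arm([
  [[0.05, 0, 0.05], [0, 0, 0]],
  [[0.1, 0, 0.09], [0, 0, 0]],
  [[0.1, 0, 0.09], [0, 0, 0]],
])

```text
time_s: 33.83
tcp_pos: [0.5672, -0.2498, 0.0494]
eef_rot: [-179.4, 47.5, -76.2]
contact_force: [0.8, -0.9, 10.3]
gripper_width: 0.0606
gripper_force: 15.1
```

Contact at the expected height. Releasing and backing out along the tool axis.

Call:
move_arm([
  [[-0.1, 0, -0.05], [0, 0, 0]],
  [[-0.1, 0, -0.05], [0, 0, 0]],
  [[-0.1, 0, -0.05], [0, 0, 0]],
  [[-0.1, 0, -4], [0, 0, 0]],
  [[-0.1, 0, -10], [0, 0, 0]],
], jaw=8.76)

```text
time_s: 34.45
tcp_pos: [0.5832, -0.3198, 0.1153]
eef_rot: [-179.7, 47.7, -76.4]
contact_force: [1.0, -0.2, 0.3]
gripper_width: 0.0875
gripper_force: 0.0
```

Call:
move_arm([
  [[-4, 0, -4], [0, 0, 0]],
  [[-4, 0, -4], [0, 0, 0]],
  [[-4, 0, -4], [0, 0, 0]],
])

```text
time_s: 34.83
tcp_pos: [0.5838, -0.323, 0.172]
eef_rot: [-179.5, 47.5, -76.3]
contact_force: [-0.2, -0.6, 0.1]
gripper_width: 0.0875
gripper_force: 0.0
```

```bash
python3 - <<'E'
from h import *
p,R,s=cur(); print(p.round(3),s["contact_force"].round(1),s["gripper_width"],s["time_s"])
c={n:viewer.capture(n) for n in("scene","top","wrist")}
cv2.imwrite("pics/end.png",np.vstack([cv2.resize(c["scene"]["image"][130:310,140:380],(800,600))[:300],]) if 0 else np.hstack([cv2.resize(c["scene"]["image"][150:330,140:380],(400,300)),cv2.resize(c["wrist"]["image"],(400,300))]))
E
```

```text
[ 0.584 -0.323  0.172] [-0.2 -0.6  0.1] 0.08748457365615454 34.825
```

View pics/end.png

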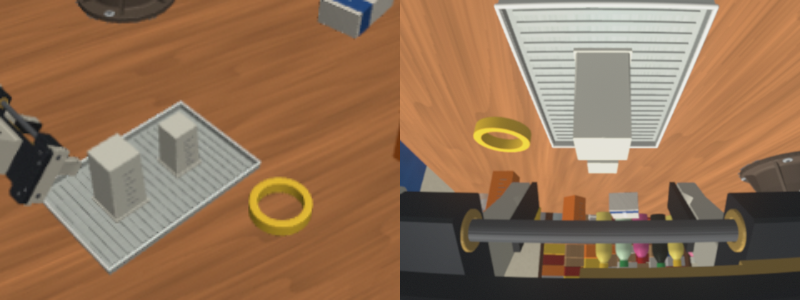

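The scene crop shows both beakers standing inverted and square inside the tray, large at (118,180) and small at (178,145). They're well apart, the gripper is clear, and the tape is undisturbed. Handing in.

```bash
python3 -c "
from plant import r
print(r.close_job())"
```

```text
the job is handed in; nothing more can be done
None
```

Both beakers stand upside down on their rims, side by side in the drip tray, with the gripper clear of them; I handed the job in at about 35 s of the 72 s allowed, and no verdict came back.

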